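# Set and lock the sliding length stop on a silversmith's bench jig

## Robot

A 6-joint arm with a two-finger parallel gripper is mounted at the origin on the work surface. World frame = base frame: x ahead of the robot, y to its left, z up, the work surface at z = 0. Lengths are in mm, angles in degrees, forces in N, time in s.
With the tool pointing down it reaches from about 400 to 825 mm from the base axis. Payload 7 kg.
Tool frame: the origin (TCP) lies midway between the tips of the shut fingers; the grasp point (between the pads) lies 19 mm behind it; z points along the fingers, y is the line along which they close (so a half turn about z gives the same grasp; the last joint's range is limited). The gripper opens to 85 mm and grips with 20 to 120 N. Pads are 22 mm wide; open, the fingers measure 114 mm over their backs; the gripper's body (76 mm by 85 mm) begins 54 mm behind the grasp point. The pads swing forward as they close: fully open they stand 13 mm farther back than shut.
Start: joints at [92.023, 20.546, 0.682, 0, -70.136, -16.507], TCP at [168.838, 653.52, 231.302] pointing down, gripper open.
Joint ranges: [-176.03, 176.03], [-82.01, 121.73], [-58.28, 71.71], [-173.87, 95.51], [-174.79, -0.11], [-173.66, 173.66]. Speed limits (degrees/s): [136.94, 136.94, 172.46, 180, 180, 180].

## Interface

Orientations are given as [roll, pitch, yaw] about the fixed x, y, z axes, in that order (R = Rz(yaw) Ry(pitch) Rx(roll)).
In Python, from rig import robot gives the robot as it stands.
- The arm moves only by the shell command python3 -m handwheel 'ROWS'. ROWS is JSON, a list of rows, each an object of numbers: "dx", "dy", "dz": the shift along the tool's x, y, z as a fraction of full scale; "wx", "wy", "wz": the turn, a rotation vector about the tool's x, y, z as a fraction of full scale; "grip": the opening, from -1 (shut) to 1 (fully open). A call has exactly 10 rows; each row is the pose to reach, as a shift and turn from the pose commanded when the call began, along the tool's axes at that moment; what a row does not reach only later rows make up. Full scale, the value 1, is 0.2 m for a shift and pi/2 rad for a turn. A row lasts 1/10 s, in which the tool goes at most 50 mm and 8.59 degrees, less where a joint would pass 70% of its speed; a pose out of reach is approached as far as the arm can. A call with a number of a shift or a turn outside -1 to 1 is refused whole. A call with a gripper value outside its range is refused whole. The fingers move at their own pace and stop on an object; the grip force is fixed at half the most. Time passes only in rows, so rows that repeat a pose let the fingers close, or fill a call up. It gives the time, the measured TCP pose, the force, the opening and the grip force at its end, in the units of the state.
- robot.get_obs(): the state, without advancing time (a new reading comes with each control period).
- robot.get_image(name): name is "scene" or "side" or "wrist"; returns a dict with "color" (420x560x3 uint8, blue, green, red), "fx", "fy", "cx", "cy" (pixels), "R" (3x3) and "t" (3): a world point X has camera coordinates R X + t. Camera axes: x right, y down, z forward; pixel columns grow to the right and rows downward; lengths in mm; the calibration is good to about 2 mm. A picture is of the moment at which its call begins. There is no depth.
- robot.sign_off(): hands the job in; it is judged then, once.
The state is a dict: "clock": time; "joint_positions": joint angles; "qd": joint speeds; "joint_efforts": joint torques, N m; "tcp_pos": TCP position; "orientation": TCP orientation; "wrist_force": force on the tool from outside, world axes, zero at the start; "torque": the same for the moment, N m; "opening": finger opening in mm; "finger_force": force on a finger pad.
Only numpy, scipy, OpenCV 4.12 (cv2) and the standard library are available. Lean on these libraries where they do the work, as an engineer would, in place of code of your own. Each camera call takes 0.05 s, during which the arm holds its last target. There are 200 camera calls.

## Task

Push the blue sliding stop of the bench jig along its channel so that it drives the silver bar fully home against the fixed end fence, leaving the bar snug between stop and fence with no play to speak of. Then turn the red clamp knob clockwise (seen from above) until it is firmly tight, so that the stop is locked there, and let go. Leave the mug, bottle, tin and hammer alone.

Things in the scene. Friction and masses are not known exactly. Their poses are not given: they have to be found in the camera images.
- bench_stop: Fixed jig: dark steel base 100 x 340 x 20 mm (x, y, z), origin at the centre of its underside on the table, y along its length. On it a channel 32 mm wide between two aluminium rails (10 wide, tops 32 mm above the table), floor 20 mm above the table. At the +y end stands the fixed fence, 100 mm wide (x), 24 thick, top 55 mm above the table, inner face at y = +146 mm.
- fence_face (a point): Middle of the fence's inner face (the face looking to -y), 27 mm above the table; axes as those of the jig.
- stop: Blue sliding stop, a block 84 x 80 mm (x, y), flat top 70 mm and underside 33 mm above the table, with a tongue in the channel. It slides only along the jig's y: about 2.5 N moves it while the knob is loose, as it is at first. Origin at table height below its centre; axes as the jig's. The bar lies between it and the fence, at first with gaps at both ends.
- stop_face (a point): Middle of the stop's front (+y) face, 40 mm in front of its centre, 27 mm above the table: what touches the bar.
- push_face (a point): Middle of the stop's rear (-y) face, 40 mm behind its centre, 60 mm above the table: where it may be pushed. The bar, pushed along, adds some 2 to 4 N; once the bar meets the fence the force rises sharply.
- knob: Clamp knob on the stop's top, turning on a vertical axis through the stop's centre: a red bar 74 x 14 x 26 mm (x, y, z; 86 to 112 mm above the table) on a black hub 38 mm across (78 to 86 mm). Origin on the axis at table height; z up, x along the bar. Clockwise from above tightens; it does not rise or sink. Grip it across its 14 mm width, or push its ends; side force can shift the loose stop.
- knob_grip (a point): On the knob's axis, 102 mm above the table: where to grip. The knob turns freely (steady friction 0.25 N m) for 0.8 to 2.8 rad, a hidden amount, until the clamp bites; then the torque climbs 0.36 N m per rad above the free level: +0.09 N m is just nipped (clamp force 60 N, 0.25 rad past the bite), +0.15 to +0.25 firmly tight; it stays so when let go. More does no harm.
- bar: Loose silver bar 24 x 110 x 14 mm (x, y, z), about 0.4 kg, lying in the channel along the jig's y. Origin at the centre of its underside.
- mug: Steel mug, 72 mm across, 85 mm high, origin under its centre. Bystander.
- bottle: Amber glass bottle, 62 mm across, 160 mm high, origin under its centre. Bystander.
- tin: Round brass tin, 80 mm across, 35 mm high, origin under its centre. Bystander.
- hammer: Hammer, 190 mm long, lying on the table along its x, head to +x. Bystander.
There are look-alikes about, which are no part of the job. There is more than one size of the bar; the job needs the middle-sized.

How it is judged:
By the outcome, as a careful person would: the job done as asked, in the order asked, and still so for the second after the job is handed in, with the robot touching nothing.
It also fails if it takes over 72 s, if anything falls off the work surface, if the arm or the gripper's body presses on something with over 40 N, if the wrist force passes 120 N, or if a joint passes its speed limit or range.

## Working session

There is one attempt and no reset: what is moved stays moved. The work goes in short steps, Python scripts to look and compute and a shell command to move; the robot and the scene stay as the last step left them, time stands still between calls to the robot, and variables do not carry over. Pictures are saved under pics/ and viewed, at most 10 in all, crops included, and the job is handed in when it is done.

```bash
mkdir -p pics; ls
python3 - <<'E'
from rig import robot
import cv2,numpy as np
o=robot.get_obs();print({k:np.round(v,2).tolist() for k,v in o.items()})
for n in("scene","side"):
    d=robot.get_image(n);cv2.imwrite(f"pics/{n}0.png",d["color"]);np.savez(f"pics/{n}0.npz",**d)
    R=np.array(d["R"]);print(n,d["fx"],d["cx"],d["cy"],(-R.T@d["t"]).round(),R.round(2).tolist())
E
```

```text
pics
{'clock': 0.0, 'joint_positions': [92.03, 20.59, 0.63, -0.02, -70.14, -16.51], 'qd': [0.01, 0.13, 0.02, 0.02, 0.02, 0.03], 'joint_efforts': [-0.0, -58.33, 29.34, 6.94, -0.01, -0.0], 'tcp_pos': [168.72, 653.08, 230.36], 'orientation': [179.9, -0.01, -14.49], 'wrist_force': [-0.01, 0.54, -0.16], 'torque': [-0.06, -0.03, 0.04], 'finger_force': 0.0, 'opening': 85.33}
scene 451.85327658280596 277.6871551636411 211.31532979034836 [1464. -465. 1139.] [[0.45, 0.89, -0.02], [0.64, -0.34, -0.69], [-0.62, 0.3, -0.72]]
side 422.57114277067313 278.3223884453301 212.02588837977663 [142. 702. 826.] [[-0.88, -0.48, -0.01], [-0.31, 0.59, -0.75], [0.37, -0.65, -0.66]]
```

View pics/scene0.png

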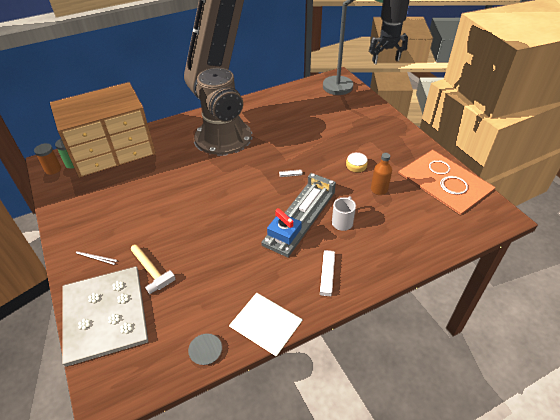

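View pics/side0.png

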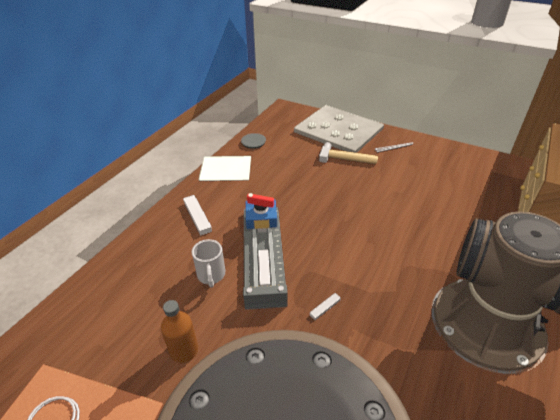

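The scene view shows the jig from (278,245) to (322,182), with the blue stop at (283,232), the red knob at (284,217) and a bar in the channel at (313,197). The mug is at (344,213). In the side view the stop is at (262,215) and the fence at (265,295). Next I'll zoom in on both.

```bash
python3 - <<'E'
import cv2,numpy as np
a=cv2.imread("pics/scene0.png")[165:260,250:370];b=cv2.imread("pics/side0.png")[185:310,185:345]
cv2.imwrite("pics/crop0.png",np.hstack([cv2.resize(a,None,fx=3.3,fy=3.3,interpolation=2)[:313],cv2.resize(b,None,fx=2.5,fy=2.5,interpolation=2)[:313]]))
E
cat > h.py <<'E'
import cv2,numpy as np
def ray(d,uv,z):
    R=np.array(d["R"]);c=-R.T@d["t"];v=R.T@np.array([(uv[0]-d["cx"])/d["fx"],(uv[1]-d["cy"])/d["fy"],1]);return c+v*(z-c[2])/v[2]
def proj(d,X):
    p=np.array(d["R"])@np.array(X)+d["t"];return p[:2]/p[2]*[d["fx"],d["fy"]]+[d["cx"],d["cy"]]
def masks(img):
    h=cv2.cvtColor(img,cv2.COLOR_BGR2HSV)
    red=cv2.inRange(h,(0,190,120),(6,255,255))|cv2.inRange(h,(174,190,120),(180,255,255))
    blue=cv2.inRange(h,(100,150,90),(120,255,255));return red,blue
def big(m):
    c,_=cv2.findContours(m,cv2.RETR_EXTERNAL,cv2.CHAIN_APPROX_NONE);return max(c,key=cv2.contourArea)
E
python3 - <<'E'
import numpy as np,cv2
from h import *
for n,(x0,y0,x1,y1) in dict(scene=(255,195,310,260),side=(235,185,290,235)).items():
    d=np.load(f"pics/{n}0.npz");m=[np.zeros((420,560),np.uint8) for _ in'ab']
    for k,s in zip(m,masks(d["color"])): k[y0:y1,x0:x1]=s[y0:y1,x0:x1]
    for k,name,z in zip(m,("red","blue"),(105,60)):
        r=cv2.minAreaRect(big(k));print(n,name,r,ray(d,r[0],z).round(1),[ray(d,p,112 if name=="red" else 70)[:2].round().tolist() for p in cv2.boxPoints(r)])
E
```

```text
scene red ((283.07586669921875, 219.22109985351562), (22.2581844329834, 5.982837677001953), 30.465543746948242) [616.1 -37.7 105. ] [[594.0, -65.0], [579.0, -47.0], [649.0, -16.0], [663.0, -34.0]]
scene blue ((283.748779296875, 227.46096801757812), (29.96265983581543, 25.492708206176758), 24.775142669677734) [611.9 -33.5  60. ] [[612.0, -100.0], [538.0, -26.0], [628.0, 26.0], [696.0, -49.0]]
side red ((259.37860107421875, 201.28900146484375), (26.077808380126953, 6.690515995025635), 8.746162414550781) [603.9 -19.9 105. ] [[628.0, 8.0], [640.0, -16.0], [571.0, -34.0], [560.0, -9.0]]
side blue ((254.9615020751953, 216.19229125976562), (2.4961509704589844, 4.160251617431641), 56.3099365234375) [611.6  -5.6  60. ] [[611.0, 7.0], [607.0, -5.0], [600.0, 0.0], [603.0, 12.0]]Traceback (most recent call last):
  File "<stdin>", line 3, in <module>
    return _nx.concatenate(arrs, 1, dtype=dtype, casting=casting)
           ~~~~~~~~~~~~~~~^^^^^^^^^^^^^^^^^^^^^^^^^^^^^^^^^^^^^^^
ValueError: all the input array dimensions except for the concatenation axis must match exactly, but along dimension 0, the array at index 0 has size 313 and the array at index 1 has size 312
```

Run:
```python
import cv2,numpy as np
a=cv2.imread("pics/scene0.png")[165:265,250:350];b=cv2.imread("pics/side0.png")[185:310,200:325]
cv2.imwrite("pics/crop0.png",np.hstack([cv2.resize(a,(400,400),interpolation=2),cv2.resize(b,(400,400),interpolation=2)]))
```

```text
(no output)
```

View pics/crop0.png

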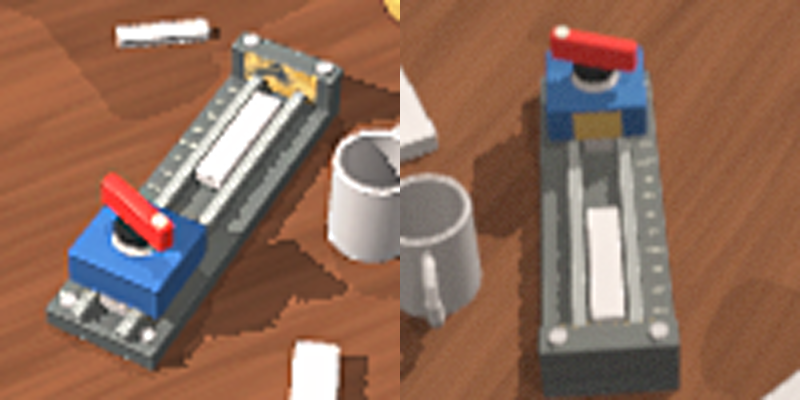

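The crop shows the jig's rear base corners in the scene view at (262,246) and (289,257). The fence end's foot corners are in the side view at (244,308) and (287,306). The knob bar runs from (277,210) to (291,224) in the scene view, about square across the jig, and the bar has gaps at both ends.

Run:
```python
import numpy as np
from h import *
s=np.load("pics/scene0.npz");d=np.load("pics/side0.npz")
A=lambda x,y:(250+x/4,165+y/4);B=lambda x,y:(200+(x-400)/3.2,185+y/3.2)
pts=dict(rearL0=ray(s,A(48,327),0),rearR0=ray(s,A(155,368),0),fenceR=ray(d,B(541,393),0),fenceL=ray(d,B(680,388),0),
fR55=ray(s,A(340,68),55),fL55=ray(s,A(233,38),55),sfR55=ray(d,B(541,347),55),sfL55=ray(d,B(676,344),55))
for k,v in pts.items():print(k,v.round(1))
p0=(pts["rearL0"]+pts["rearR0"])/2;p1=(pts["fenceR"]+pts["fenceL"])/2
e=(p1-p0);print(np.hypot(*e[:2]),np.degrees(np.arctan2(e[1],e[0])),(p0+p1)/2)
print("stop top corners",[ray(s,A(*q),70)[:2].round(1).tolist() for q in((70,257),(155,290),(207,230))],[ray(d,B(*q),70)[:2].round(1).tolist() for q in((547,103),(645,103))])
print("knob ends top",[ray(s,A(*q),112)[:2].round().tolist() for q in((110,178),(165,222))],[ray(d,B(*q),112)[:2].round().tolist() for q in((556,34),(634,46))])
print("mug top",[ray(s,A(375,150),85).round(),ray(d,B(435,212),85).round()])
```

```text
rearL0 [ 605.7 -110.3    0. ]
rearR0 [683.  -53.1   0. ]
fenceR [506.2 226.1   0. ]
fenceL [418.2 174.4   0. ]
fR55 [502.5 226.2  55. ]
fL55 [424.  162.7  55. ]
sfR55 [502.6 224.7  55. ]
sfL55 [419.6 177.8  55. ]
335.6901180942973 122.87036009635713 [553.25319061  59.30886728   0.        ]
stop top corners [[602.6, -86.3], [663.8, -42.9], [627.8, 22.9]] [[624.7, 18.2], [552.5, -19.6]]
knob ends top [[577.0, -37.0], [638.0, -21.0]] [[636.0, -20.0], [571.0, -36.0]]
mug top [array([626., 180.,  85.]), array([625., 174.,  85.])]
```

```bash
R='[{"dx":0.05,"dy":0.05,"grip":-1},{"dx":0.15,"dy":0.14,"grip":-1},{"dx":0.27,"dy":0.25,"grip":-1},{"dx":0.4,"dy":0.37,"grip":-1},{"dx":0.53,"dy":0.49,"grip":-1},{"dx":0.66,"dy":0.61,"grip":-1},{"dx":0.78,"dy":0.72,"grip":-1},{"dx":0.88,"dy":0.81,"grip":-1},{"dx":0.96,"dy":0.89,"grip":-1},{"dx":1,"dy":0.93,"grip":-1}]'; R=; python3 -m handwheel '[{"dx":0.05,"dy":0.05,"grip":-1},{"dx":0.15,"dy":0.14,"grip":-1},{"dx":0.27,"dy":0.25,"grip":-1},{"dx":0.4,"dy":0.37,"grip":-1},{"dx":0.53,"dy":0.49,"grip":-1},{"dx":0.66,"dy":0.61,"grip":-1},{"dx":0.78,"dy":0.72,"grip":-1},{"dx":0.88,"dy":0.81,"grip":-1},{"dx":0.96,"dy":0.89,"grip":-1},{"dx":1,"dy":0.93,"grip":-1}]'
```

```text
validation failed for argument at $[0]...
```

```bash
python3 -m handwheel '[{"dx":0.05,"dy":0.05,"dz":0,"wx":0,"wy":0,"wz":0,"grip":-1},{"dx":0.15,"dy":0.14,"dz":0,"wx":0,"wy":0,"wz":0,"grip":-1},{"dx":0.27,"dy":0.25,"dz":0,"wx":0,"wy":0,"wz":0,"grip":-1},{"dx":0.4,"dy":0.37,"dz":0,"wx":0,"wy":0,"wz":0,"grip":-1},{"dx":0.53,"dy":0.49,"dz":0,"wx":0,"wy":0,"wz":0,"grip":-1},{"dx":0.66,"dy":0.61,"dz":0,"wx":0,"wy":0,"wz":0,"grip":-1},{"dx":0.78,"dy":0.72,"dz":0,"wx":0,"wy":0,"wz":0,"grip":-1},{"dx":0.88,"dy":0.81,"dz":0,"wx":0,"wy":0,"wz":0,"grip":-1},{"dx":0.96,"dy":0.89,"dz":0,"wx":0,"wy":0,"wz":0,"grip":-1},{"dx":1,"dy":0.93,"dz":0,"wx":0,"wy":0,"wz":0,"grip":-1}]'
```

```text
clock: 1.1
tcp_pos: [316.6, 421.2, 231.4]
orientation: [180.0, 0.0, -14.6]
wrist_force: [-0.1, -0.6, 0.9]
opening: 0.1
finger_force: 0.0
```

```bash
python3 -m handwheel '[{"dx":0.1,"dy":0.09,"dz":0,"wx":0,"wy":0,"wz":0,"grip":-1},{"dx":0.2,"dy":0.19,"dz":0,"wx":0,"wy":0,"wz":0,"grip":-1},{"dx":0.3,"dy":0.28,"dz":0,"wx":0,"wy":0,"wz":0,"grip":-1},{"dx":0.4,"dy":0.37,"dz":0,"wx":0,"wy":0,"wz":0,"grip":-1},{"dx":0.5,"dy":0.46,"dz":0,"wx":0,"wy":0,"wz":0,"grip":-1},{"dx":0.6,"dy":0.56,"dz":0,"wx":0,"wy":0,"wz":0,"grip":-1},{"dx":0.7,"dy":0.65,"dz":0,"wx":0,"wy":0,"wz":0,"grip":-1},{"dx":0.8,"dy":0.74,"dz":0,"wx":0,"wy":0,"wz":0,"grip":-1},{"dx":0.9,"dy":0.83,"dz":0,"wx":0,"wy":0,"wz":0,"grip":-1},{"dx":1,"dy":0.93,"dz":0,"wx":0,"wy":0,"wz":0,"grip":-1}]'
python3 -m handwheel '[{"dx":0.1,"dy":0.09,"dz":0,"wx":0,"wy":0,"wz":0.04,"grip":-1},{"dx":0.2,"dy":0.19,"dz":0,"wx":0,"wy":0,"wz":0.09,"grip":-1},{"dx":0.3,"dy":0.28,"dz":0,"wx":0,"wy":0,"wz":0.14,"grip":-1},{"dx":0.4,"dy":0.37,"dz":0,"wx":0,"wy":0,"wz":0.19,"grip":-1},{"dx":0.5,"dy":0.46,"dz":0,"wx":0,"wy":0,"wz":0.24,"grip":-1},{"dx":0.6,"dy":0.56,"dz":0,"wx":0,"wy":0,"wz":0.29,"grip":-1},{"dx":0.7,"dy":0.65,"dz":0,"wx":0,"wy":0,"wz":0.34,"grip":-1},{"dx":0.8,"dy":0.74,"dz":0,"wx":0,"wy":0,"wz":0.39,"grip":-1},{"dx":0.9,"dy":0.83,"dz":0,"wx":0,"wy":0,"wz":0.44,"grip":-1},{"dx":1,"dy":0.93,"dz":0,"wx":0,"wy":0,"wz":0.48,"grip":-1}]'
```

```text
clock: 2.1
tcp_pos: [463.4, 192.4, 231.2]
orientation: [-180.0, 0.0, -14.5]
wrist_force: [0.1, 1.1, 0.2]
opening: 0.0
finger_force: 0.0
clock: 3.1
tcp_pos: [610.6, -37.7, 231.1]
orientation: [180.0, 0.0, -57.8]
wrist_force: [0.5, 0.3, 1.5]
opening: -0.1
finger_force: 0.0
```

Run:
```python
from rig import robot
import cv2,numpy as np
o=robot.get_obs();print({k:np.round(o[k],2).tolist() for k in("clock","joint_positions","tcp_pos","orientation")})
d=robot.get_image("wrist");cv2.imwrite("pics/w1.png",d["color"]);np.savez("pics/w1.npz",**d)
```

```text
{'clock': 3.1, 'joint_positions': [14.74, 14.66, -7.7, -0.01, -67.65, 17.42], 'tcp_pos': [610.58, -37.69, 231.07], 'orientation': [179.99, 0.01, -57.85]}
```

View pics/w1.png

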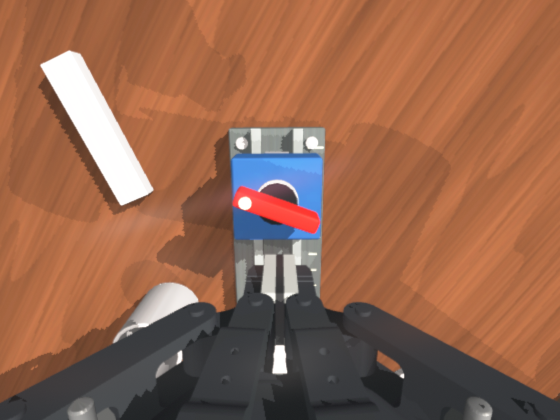

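The wrist view has the jig vertical in the image. The blue top spans columns 233–321 and rows 153–240, and the knob runs from (240,198) to (315,225). I'll measure from this.

Run:
```python
import numpy as np
from h import *
d=np.load("pics/w1.npz");r,b=masks(d["color"])
q=cv2.minAreaRect(big(b));bp=[ray(d,p,70)[:2] for p in cv2.boxPoints(q)];print(q,np.round(bp,1).tolist(),np.mean(bp,0))
e=bp[1]-bp[0];print([np.degrees(np.arctan2(*(bp[i+1]-bp[i])[::-1])) for i in range(2)],[np.linalg.norm(bp[i+1]-bp[i]) for i in range(2)])
q=cv2.minAreaRect(big(r));rp=[ray(d,p,112)[:2] for p in cv2.boxPoints(q)];print(q,np.round(rp,1).tolist(),np.mean(rp,0),[np.degrees(np.arctan2(*(rp[i+1]-rp[i])[::-1])) for i in range(2)])
print("base rear corners z20",[ray(d,p,20)[:2].round(1).tolist() for p in((229,128),(325,128))])
R=d["R"];print((-R.T@d["t"]).round(1))
```

```text
((274.091064453125, 160.64161682128906), (29.288196563720703, 90.76396179199219), 76.90811157226562) [[668.5, -41.2], [611.2, -98.5], [592.0, -80.7], [650.4, -21.6]] [630.5419228  -60.50535059]
[np.float64(-134.95855344430643), np.float64(137.12593654214507)] [np.float64(81.04306570547915), np.float64(26.19171086554453)]
((282.4110107421875, 217.2847137451172), (70.03497314453125, 11.036174774169922), 17.35402488708496) [[629.4, -19.2], [631.7, -28.3], [576.1, -42.2], [573.3, -33.1]] [602.61168751 -30.72368146] [np.float64(-75.93718968918932), np.float64(-165.93522862882756)]
base rear corners z20 [[683.9, -58.2], [600.7, -110.4]]
[ 649.6 -100.4  373.3]
```

```bash
python3 -m handwheel '[{"dx":0.1,"dy":0,"dz":0,"wx":0,"wy":0,"wz":0,"grip":-1},{"dx":0.22,"dy":-0.01,"dz":0.05,"wx":0,"wy":0,"wz":0,"grip":-1},{"dx":0.32,"dy":-0.01,"dz":0.15,"wx":0,"wy":0,"wz":0,"grip":-1},{"dx":0.32,"dy":-0.01,"dz":0.3,"wx":0,"wy":0,"wz":0,"grip":-1},{"dx":0.32,"dy":-0.01,"dz":0.45,"wx":0,"wy":0,"wz":0,"grip":-1},{"dx":0.32,"dy":-0.01,"dz":0.6,"wx":0,"wy":0,"wz":0,"grip":-1},{"dx":0.32,"dy":-0.01,"dz":0.73,"wx":0,"wy":0,"wz":0,"grip":-1},{"dx":0.32,"dy":-0.01,"dz":0.83,"wx":0,"wy":0,"wz":0,"grip":-1},{"dx":0.32,"dy":-0.01,"dz":0.89,"wx":0,"wy":0,"wz":0,"grip":-1},{"dx":0.32,"dy":-0.01,"dz":0.89,"wx":0,"wy":0,"wz":0,"grip":-1}]'
```

```text
clock: 4.15
tcp_pos: [644.9, -89.9, 51.4]
orientation: [179.8, 0.1, -57.7]
wrist_force: [-0.2, 0.0, 0.0]
opening: -0.2
finger_force: 0.0
```

```bash
python3 -m handwheel '[{"dx":-0.04,"dy":0,"dz":0,"wx":0,"wy":0,"wz":0,"grip":-1},{"dx":-0.08,"dy":0,"dz":0,"wx":0,"wy":0,"wz":0,"grip":-1},{"dx":-0.12,"dy":0,"dz":0,"wx":0,"wy":0,"wz":0,"grip":-1},{"dx":-0.16,"dy":0,"dz":0,"wx":0,"wy":0,"wz":0,"grip":-1},{"dx":-0.2,"dy":0,"dz":0,"wx":0,"wy":0,"wz":0,"grip":-1},{"dx":-0.25,"dy":0,"dz":0,"wx":0,"wy":0,"wz":0,"grip":-1},{"dx":-0.3,"dy":0,"dz":0,"wx":0,"wy":0,"wz":0,"grip":-1},{"dx":-0.35,"dy":0,"dz":0,"wx":0,"wy":0,"wz":0,"grip":-1},{"dx":-0.4,"dy":0,"dz":0,"wx":0,"wy":0,"wz":0,"grip":-1},{"dx":-0.45,"dy":0,"dz":0,"wx":0,"wy":0,"wz":0,"grip":-1}]'
```

```text
clock: 5.15
tcp_pos: [597.6, -13.0, 53.3]
orientation: [-180.0, -0.0, -57.7]
wrist_force: [2.5, -2.1, 1.4]
opening: -0.5
finger_force: 1.4
```

```bash
python3 -m handwheel '[{"dx":-0.01,"dy":0,"dz":0,"wx":0,"wy":0,"wz":0,"grip":-1},{"dx":-0.02,"dy":0,"dz":0,"wx":0,"wy":0,"wz":0,"grip":-1},{"dx":-0.03,"dy":0,"dz":0,"wx":0,"wy":0,"wz":0,"grip":-1},{"dx":-0.04,"dy":0,"dz":0,"wx":0,"wy":0,"wz":0,"grip":-1},{"dx":-0.05,"dy":0,"dz":0,"wx":0,"wy":0,"wz":0,"grip":-1},{"dx":-0.055,"dy":0,"dz":0,"wx":0,"wy":0,"wz":0,"grip":-1},{"dx":-0.06,"dy":0,"dz":0,"wx":0,"wy":0,"wz":0,"grip":-1},{"dx":-0.065,"dy":0,"dz":0,"wx":0,"wy":0,"wz":0,"grip":-1},{"dx":-0.07,"dy":0,"dz":0,"wx":0,"wy":0,"wz":0,"grip":-1},{"dx":-0.075,"dy":0,"dz":0,"wx":0,"wy":0,"wz":0,"grip":-1}]'
python3 - <<'E'
from rig import robot
import cv2,numpy as np
for n in("side","wrist"):
    d=robot.get_image(n);cv2.imwrite(f"pics/{n}2.png",d["color"]);np.savez(f"pics/{n}2.npz",**d)
a=cv2.imread("pics/side2.png")[185:310,200:325];b=cv2.imread("pics/wrist2.png")
cv2.imwrite("pics/c2.png",np.hstack([cv2.resize(a,(400,300)),cv2.resize(b,(400,300))]))
E
```

```text
clock: 6.15
tcp_pos: [589.7, -1.7, 52.9]
orientation: [179.9, -0.0, -57.7]
wrist_force: [1.8, -5.7, -3.4]
opening: 0.3
finger_force: 2.7
```

View pics/c2.png

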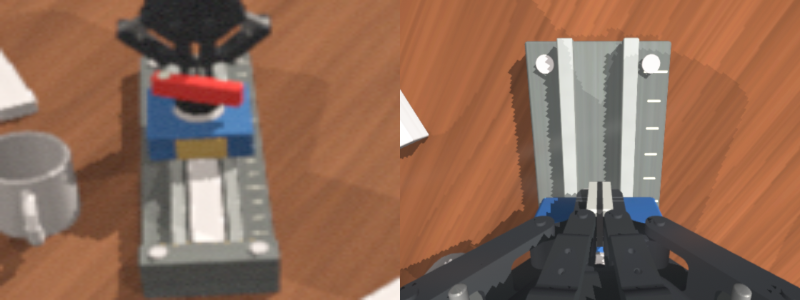

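The stop now sits close to the bar, with some travel left. I'll creep forward and watch the force.

```bash
python3 -m handwheel '[{"dx":-0.01,"dy":0,"dz":0,"wx":0,"wy":0,"wz":0,"grip":-1},{"dx":-0.02,"dy":0,"dz":0,"wx":0,"wy":0,"wz":0,"grip":-1},{"dx":-0.025,"dy":0,"dz":0,"wx":0,"wy":0,"wz":0,"grip":-1},{"dx":-0.03,"dy":0,"dz":0,"wx":0,"wy":0,"wz":0,"grip":-1},{"dx":-0.035,"dy":0,"dz":0,"wx":0,"wy":0,"wz":0,"grip":-1},{"dx":-0.04,"dy":0,"dz":0,"wx":0,"wy":0,"wz":0,"grip":-1},{"dx":-0.045,"dy":0,"dz":0,"wx":0,"wy":0,"wz":0,"grip":-1},{"dx":-0.05,"dy":0,"dz":0,"wx":0,"wy":0,"wz":0,"grip":-1},{"dx":-0.05,"dy":0,"dz":0,"wx":0,"wy":0,"wz":0,"grip":-1},{"dx":-0.05,"dy":0,"dz":0,"wx":0,"wy":0,"wz":0,"grip":-1}]'
```

```text
clock: 7.25
tcp_pos: [584.4, 7.2, 53.2]
orientation: [180.0, 0.0, -57.7]
wrist_force: [-0.4, -4.5, -3.0]
opening: -0.1
finger_force: 2.1
```

```bash
python3 -m handwheel '[{"dx":-0.002,"dy":0,"dz":0,"wx":0,"wy":0,"wz":0,"grip":-1},{"dx":-0.004,"dy":0,"dz":0,"wx":0,"wy":0,"wz":0,"grip":-1},{"dx":-0.006,"dy":0,"dz":0,"wx":0,"wy":0,"wz":0,"grip":-1},{"dx":-0.008,"dy":0,"dz":0,"wx":0,"wy":0,"wz":0,"grip":-1},{"dx":-0.01,"dy":0,"dz":0,"wx":0,"wy":0,"wz":0,"grip":-1},{"dx":-0.012,"dy":0,"dz":0,"wx":0,"wy":0,"wz":0,"grip":-1},{"dx":-0.014,"dy":0,"dz":0,"wx":0,"wy":0,"wz":0,"grip":-1},{"dx":-0.016,"dy":0,"dz":0,"wx":0,"wy":0,"wz":0,"grip":-1},{"dx":-0.018,"dy":0,"dz":0,"wx":0,"wy":0,"wz":0,"grip":-1},{"dx":-0.02,"dy":0,"dz":0,"wx":0,"wy":0,"wz":0,"grip":-1}]'
```

```text
clock: 8.25
tcp_pos: [582.3, 10.4, 53.2]
orientation: [180.0, -0.0, -57.7]
wrist_force: [1.6, -5.4, -3.0]
opening: -0.0
finger_force: 2.7
```

```bash
python3 -m handwheel '[{"dx":-0.001,"dy":0,"dz":0,"wx":0,"wy":0,"wz":0,"grip":-1},{"dx":-0.002,"dy":0,"dz":0,"wx":0,"wy":0,"wz":0,"grip":-1},{"dx":-0.004,"dy":0,"dz":0,"wx":0,"wy":0,"wz":0,"grip":-1},{"dx":-0.005,"dy":0,"dz":0,"wx":0,"wy":0,"wz":0,"grip":-1},{"dx":-0.007,"dy":0,"dz":0,"wx":0,"wy":0,"wz":0,"grip":-1},{"dx":-0.008,"dy":0,"dz":0,"wx":0,"wy":0,"wz":0,"grip":-1},{"dx":-0.01,"dy":0,"dz":0,"wx":0,"wy":0,"wz":0,"grip":-1},{"dx":-0.012,"dy":0,"dz":0,"wx":0,"wy":0,"wz":0,"grip":-1},{"dx":-0.013,"dy":0,"dz":0,"wx":0,"wy":0,"wz":0,"grip":-1},{"dx":-0.015,"dy":0,"dz":0,"wx":0,"wy":0,"wz":0,"grip":-1}]'
```

```text
clock: 9.25
tcp_pos: [580.8, 13.0, 53.2]
orientation: [180.0, -0.0, -57.7]
wrist_force: [0.5, -5.4, -3.1]
opening: 0.1
finger_force: 2.7
```

```bash
python3 -m handwheel '[{"dx":-0.001,"dy":0,"dz":0,"wx":0,"wy":0,"wz":0,"grip":-1},{"dx":-0.002,"dy":0,"dz":0,"wx":0,"wy":0,"wz":0,"grip":-1},{"dx":-0.003,"dy":0,"dz":0,"wx":0,"wy":0,"wz":0,"grip":-1},{"dx":-0.004,"dy":0,"dz":0,"wx":0,"wy":0,"wz":0,"grip":-1},{"dx":-0.005,"dy":0,"dz":0,"wx":0,"wy":0,"wz":0,"grip":-1},{"dx":-0.006,"dy":0,"dz":0,"wx":0,"wy":0,"wz":0,"grip":-1},{"dx":-0.007,"dy":0,"dz":0,"wx":0,"wy":0,"wz":0,"grip":-1},{"dx":-0.008,"dy":0,"dz":0,"wx":0,"wy":0,"wz":0,"grip":-1},{"dx":-0.009,"dy":0,"dz":0,"wx":0,"wy":0,"wz":0,"grip":-1},{"dx":-0.01,"dy":0,"dz":0,"wx":0,"wy":0,"wz":0,"grip":-1}]'
```

```text
clock: 10.25
tcp_pos: [580.4, 13.6, 53.2]
orientation: [180.0, -0.1, -57.7]
wrist_force: [6.2, -14.2, -6.1]
opening: -0.1
finger_force: 7.4
```

```bash
python3 -m handwheel '[{"dx":-0.001,"dy":0,"dz":0,"wx":0,"wy":0,"wz":0,"grip":-1},{"dx":-0.002,"dy":0,"dz":0,"wx":0,"wy":0,"wz":0,"grip":-1},{"dx":-0.003,"dy":0,"dz":0,"wx":0,"wy":0,"wz":0,"grip":-1},{"dx":-0.004,"dy":0,"dz":0,"wx":0,"wy":0,"wz":0,"grip":-1},{"dx":-0.005,"dy":0,"dz":0,"wx":0,"wy":0,"wz":0,"grip":-1},{"dx":-0.005,"dy":0,"dz":0,"wx":0,"wy":0,"wz":0,"grip":-1},{"dx":-0.005,"dy":0,"dz":0,"wx":0,"wy":0,"wz":0,"grip":-1},{"dx":-0.005,"dy":0,"dz":0,"wx":0,"wy":0,"wz":0,"grip":-1},{"dx":-0.005,"dy":0,"dz":0,"wx":0,"wy":0,"wz":0,"grip":-1},{"dx":-0.005,"dy":0,"dz":0,"wx":0,"wy":0,"wz":0,"grip":-1}]'
```

```text
clock: 11.25
tcp_pos: [580.3, 13.6, 53.2]
orientation: [180.0, -0.1, -57.7]
wrist_force: [8.8, -18.1, -8.6]
opening: 0.4
finger_force: 9.8
```

```bash
python3 -m handwheel '[{"dx":0.05,"dy":0,"dz":0,"wx":0,"wy":0,"wz":0,"grip":-1},{"dx":0.15,"dy":0,"dz":0,"wx":0,"wy":0,"wz":0,"grip":-1},{"dx":0.2,"dy":0,"dz":-0.1,"wx":0,"wy":0,"wz":0,"grip":-1},{"dx":0.2,"dy":0,"dz":-0.25,"wx":0,"wy":0,"wz":0,"grip":-1},{"dx":0.15,"dy":0,"dz":-0.45,"wx":0,"wy":0,"wz":0,"grip":-1},{"dx":0.05,"dy":0,"dz":-0.6,"wx":0,"wy":0,"wz":0,"grip":-1},{"dx":-0.05,"dy":0,"dz":-0.75,"wx":0,"wy":0,"wz":0,"grip":1},{"dx":-0.15,"dy":0,"dz":-0.75,"wx":0,"wy":0,"wz":0,"grip":1},{"dx":-0.25,"dy":0,"dz":-0.75,"wx":0,"wy":0,"wz":0,"grip":1},{"dx":-0.25,"dy":0,"dz":-0.75,"wx":0,"wy":0,"wz":0,"grip":1}]'
python3 -m handwheel '[{"dx":0,"dy":0,"dz":0,"wx":0,"wy":0,"wz":-0.08,"grip":1},{"dx":0,"dy":0,"dz":0,"wx":0,"wy":0,"wz":-0.17,"grip":1},{"dx":0,"dy":0,"dz":0,"wx":0,"wy":0,"wz":-0.26,"grip":1},{"dx":0,"dy":0,"dz":0,"wx":0,"wy":0,"wz":-0.35,"grip":1},{"dx":0,"dy":0,"dz":0,"wx":0,"wy":0,"wz":-0.44,"grip":1},{"dx":0,"dy":0,"dz":0,"wx":0,"wy":0,"wz":-0.53,"grip":1},{"dx":0,"dy":0,"dz":0,"wx":0,"wy":0,"wz":-0.62,"grip":1},{"dx":0,"dy":0,"dz":0,"wx":0,"wy":0,"wz":-0.71,"grip":1},{"dx":0,"dy":0,"dz":0,"wx":0,"wy":0,"wz":-0.8,"grip":1},{"dx":0,"dy":0,"dz":0,"wx":0,"wy":0,"wz":-0.8,"grip":1}]'
python3 - <<'E'
from rig import robot
from h import *
o=robot.get_obs();print({k:np.round(o[k],2).tolist() for k in("clock","joint_positions","tcp_pos","orientation")})
d=robot.get_image("wrist");cv2.imwrite("pics/w3.png",d["color"]);np.savez("pics/w3.npz",**d)
r,b=masks(d["color"]);q=cv2.minAreaRect(big(r));rp=[ray(d,p,112)[:2] for p in cv2.boxPoints(q)];print(q,np.round(rp,1).tolist(),np.mean(rp,0),[np.degrees(np.arctan2(*(rp[i+1]-rp[i])[::-1])) for i in range(2)])
E
```

```text
clock: 12.25
tcp_pos: [552.1, 60.2, 204.4]
orientation: [-179.9, 0.0, -57.6]
wrist_force: [0.5, -0.8, 0.5]
opening: 58.1
finger_force: 0.0
clock: 13.25
tcp_pos: [553.0, 58.1, 203.4]
orientation: [-180.0, -0.0, 14.4]
wrist_force: [-0.6, 0.1, 0.1]
opening: 85.1
finger_force: 0.0
{'clock': 13.25, 'joint_positions': [26.16, 10.56, -16.85, -0.02, -62.56, 78.29], 'tcp_pos': [552.98, 58.12, 203.43], 'orientation': [-179.97, -0.03, 14.44]}
((281.1258850097656, 226.46568298339844), (18.969070434570312, 63.40518569946289), 1.432096242904663) [[518.3, 54.7], [566.5, 65.5], [569.6, 52.3], [521.5, 40.6]] [543.95583877  53.27656642] [np.float64(12.691906048054383), np.float64(-77.04401545936916)]
```

View pics/w3.png

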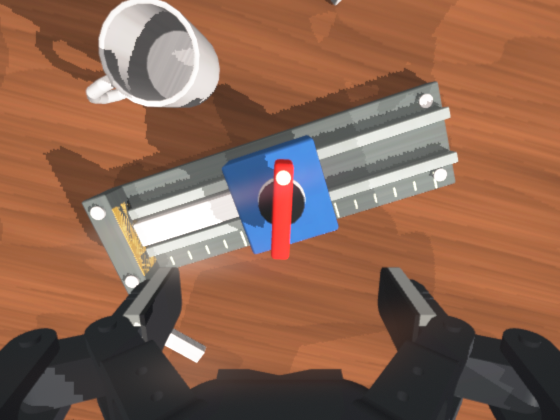

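The wrist view shows the bar touching both the fence (around (135,230)) and the stop. The red knob runs from (284,160) to (281,260), with its white dot at (283,178).

Run:
```python
from h import *
d=np.load("pics/w3.npz");r,_=masks(d["color"]);ys,xs=np.nonzero(r[150:270,260:305]);pts=np.stack([xs+260,ys+150],1)
q=cv2.minAreaRect(pts.astype(np.float32));print(q)
R=d["R"];print((-R.T@d["t"]).round(1))
for z in(112,99):
  c=[ray(d,p,z)[:2] for p in cv2.boxPoints(q)];print(z,np.round(c,1).tolist(),np.mean(c,0).round(1))
c=np.array([ray(d,p,70)[:2] for p in((223,160),(311,137),(337,231),(256,253))]);print(c.round(1).tolist(),c.mean(0))
for y in(-4,):print("knob proj",proj(d,(554,56.3,112)))
a=ray(d,(284,161),112);b=ray(d,(281,258),112);print(a,b,np.degrees(np.arctan2(*(a-b)[1::-1])))
```

```text
((281.6259765625, 209.16896057128906), (18.91832733154297, 98.3429183959961), 3.094058036804199)
[623.6  74.9 345.7]
112 [[518.1, 55.7], [591.2, 70.0], [593.8, 57.1], [520.9, 41.6]] [556.   56.1]
99 [[512.3, 54.6], [589.4, 69.7], [592.1, 56.1], [515.2, 39.7]] [552.2  55. ]
[[574.4, 110.2], [610.2, 45.4], [538.5, 1.3], [500.7, 65.0]] [555.94696366  55.47050944]
knob proj [280.54022095 213.78049608]
[591.80418385  63.57494846 112.        ] [520.12470302  47.19358908 112.        ] 12.873085757834668
```

```bash
python3 -m handwheel '[{"dx":0.007,"dy":0.012,"dz":0.04,"wx":0,"wy":0,"wz":0.016,"grip":1},{"dx":0.007,"dy":0.012,"dz":0.12,"wx":0,"wy":0,"wz":0.016,"grip":1},{"dx":0.007,"dy":0.012,"dz":0.22,"wx":0,"wy":0,"wz":0.016,"grip":1},{"dx":0.007,"dy":0.012,"dz":0.32,"wx":0,"wy":0,"wz":0.016,"grip":1},{"dx":0.007,"dy":0.012,"dz":0.42,"wx":0,"wy":0,"wz":0.016,"grip":1},{"dx":0.007,"dy":0.012,"dz":0.5,"wx":0,"wy":0,"wz":0.016,"grip":1},{"dx":0.007,"dy":0.012,"dz":0.55,"wx":0,"wy":0,"wz":0.016,"grip":1},{"dx":0.007,"dy":0.012,"dz":0.575,"wx":0,"wy":0,"wz":0.016,"grip":1},{"dx":0.007,"dy":0.012,"dz":0.575,"wx":0,"wy":0,"wz":0.016,"grip":1},{"dx":0.007,"dy":0.012,"dz":0.575,"wx":0,"wy":0,"wz":0.016,"grip":1}]'
python3 -m handwheel '[{"dx":0,"dy":0,"dz":0,"wx":0,"wy":0,"wz":0,"grip":0.3},{"dx":0,"dy":0,"dz":0,"wx":0,"wy":0,"wz":0,"grip":0},{"dx":0,"dy":0,"dz":0,"wx":0,"wy":0,"wz":0,"grip":-0.2},{"dx":0,"dy":0,"dz":0,"wx":0,"wy":0,"wz":0,"grip":-0.35},{"dx":0,"dy":0,"dz":0,"wx":0,"wy":0,"wz":0,"grip":-0.45},{"dx":0,"dy":0,"dz":0,"wx":0,"wy":0,"wz":0,"grip":-0.55},{"dx":0,"dy":0,"dz":0,"wx":0,"wy":0,"wz":0,"grip":-0.6},{"dx":0,"dy":0,"dz":0,"wx":0,"wy":0,"wz":0,"grip":-0.65},{"dx":0,"dy":0,"dz":0,"wx":0,"wy":0,"wz":0,"grip":-1},{"dx":0,"dy":0,"dz":0,"wx":0,"wy":0,"wz":0,"grip":-1}]'
python3 -c "
from rig import robot
print(robot.get_obs())"
```

```text
clock: 14.3
tcp_pos: [555.0, 56.2, 88.8]
orientation: [-180.0, -0.0, 12.8]
wrist_force: [0.1, 0.4, 1.1]
opening: 85.6
finger_force: 0.0
clock: 15.3
tcp_pos: [554.7, 56.3, 88.5]
orientation: [-180.0, -0.0, 12.9]
wrist_force: [-0.5, 1.5, 1.5]
opening: 13.3
finger_force: 59.4
{'clock': 15.3, 'joint_positions': array([ 2.59112565e+01,  1.73754580e+01, -2.47774115e+01, -9.33010686e-03,
       -4.78175132e+01,  7.69601010e+01]), 'qd': array([0.01292097, 0.02509963, 0.03272297, 0.02273825, 0.02350943,
       0.01887242]), 'joint_efforts': array([ -0.77695984, -46.59046412,  22.21906543,   5.7667467 ,
        -0.08086213,   0.23526672]), 'tcp_pos': array([554.68622638,  56.28970274,  88.49783192]), 'orientation': array([-1.79986579e+02, -2.72925315e-02,  1.28650910e+01]), 'wrist_force': array([-0.47775876,  1.46852471,  1.54826386]), 'torque': array([ 0.55390597,  0.24701822, -0.21735862]), 'finger_force': 59.44527447223663, 'opening': 13.289928149516847}
```

```bash
python3 -m handwheel '[{"dx":-0.001,"dy":-0.003,"dz":0,"wx":0,"wy":0,"wz":0,"grip":-1},{"dx":-0.0025,"dy":-0.007,"dz":0,"wx":0,"wy":0,"wz":0,"grip":-1},{"dx":-0.0025,"dy":-0.007,"dz":0,"wx":0,"wy":0,"wz":0.03,"grip":-1},{"dx":-0.0025,"dy":-0.007,"dz":0,"wx":0,"wy":0,"wz":0.08,"grip":-1},{"dx":-0.0025,"dy":-0.007,"dz":0,"wx":0,"wy":0,"wz":0.13,"grip":-1},{"dx":-0.0025,"dy":-0.007,"dz":0,"wx":0,"wy":0,"wz":0.18,"grip":-1},{"dx":-0.0025,"dy":-0.007,"dz":0,"wx":0,"wy":0,"wz":0.23,"grip":-1},{"dx":-0.0025,"dy":-0.007,"dz":0,"wx":0,"wy":0,"wz":0.28,"grip":-1},{"dx":-0.0025,"dy":-0.007,"dz":0,"wx":0,"wy":0,"wz":0.33,"grip":-1},{"dx":-0.0025,"dy":-0.007,"dz":0,"wx":0,"wy":0,"wz":0.38,"grip":-1}]'
python3 -c "
from rig import robot
print(robot.get_obs()['torque'])"
```

```text
clock: 16.3
tcp_pos: [554.2, 56.7, 88.5]
orientation: [180.0, -0.1, -21.4]
wrist_force: [2.9, -4.8, 0.8]
opening: 12.6
finger_force: 59.3
[-1.63648229 -1.10188783  0.32675656]
```

```bash
python3 -m handwheel '[{"dx":0,"dy":0,"dz":0,"wx":0,"wy":0,"wz":0.05,"grip":-1},{"dx":0,"dy":0,"dz":0,"wx":0,"wy":0,"wz":0.1,"grip":-1},{"dx":0,"dy":0,"dz":0,"wx":0,"wy":0,"wz":0.15,"grip":-1},{"dx":0,"dy":0,"dz":0,"wx":0,"wy":0,"wz":0.2,"grip":-1},{"dx":0,"dy":0,"dz":0,"wx":0,"wy":0,"wz":0.25,"grip":-1},{"dx":0,"dy":0,"dz":0,"wx":0,"wy":0,"wz":0.3,"grip":-1},{"dx":0,"dy":0,"dz":0,"wx":0,"wy":0,"wz":0.35,"grip":-1},{"dx":0,"dy":0,"dz":0,"wx":0,"wy":0,"wz":0.4,"grip":-1},{"dx":0,"dy":0,"dz":0,"wx":0,"wy":0,"wz":0.4,"grip":-1},{"dx":0,"dy":0,"dz":0,"wx":0,"wy":0,"wz":0.4,"grip":-1}]'
python3 -c "
from rig import robot
o=robot.get_obs();print(o['torque'],o['joint_efforts'][5])"
python3 -m handwheel '[{"dx":0,"dy":0,"dz":0,"wx":0,"wy":0,"wz":0.05,"grip":-1},{"dx":0,"dy":0,"dz":0,"wx":0,"wy":0,"wz":0.1,"grip":-1},{"dx":0,"dy":0,"dz":0,"wx":0,"wy":0,"wz":0.15,"grip":-1},{"dx":0,"dy":0,"dz":0,"wx":0,"wy":0,"wz":0.2,"grip":-1},{"dx":0,"dy":0,"dz":0,"wx":0,"wy":0,"wz":0.25,"grip":-1},{"dx":0,"dy":0,"dz":0,"wx":0,"wy":0,"wz":0.3,"grip":-1},{"dx":0,"dy":0,"dz":0,"wx":0,"wy":0,"wz":0.35,"grip":-1},{"dx":0,"dy":0,"dz":0,"wx":0,"wy":0,"wz":0.4,"grip":-1},{"dx":0,"dy":0,"dz":0,"wx":0,"wy":0,"wz":0.4,"grip":-1},{"dx":0,"dy":0,"dz":0,"wx":0,"wy":0,"wz":0.4,"grip":-1}]'
python3 -c "
from rig import robot
o=robot.get_obs();print(o['torque'],o['joint_efforts'][5])"
```

```text
clock: 17.3
tcp_pos: [554.0, 56.4, 88.5]
orientation: [180.0, -0.1, -57.3]
wrist_force: [3.5, -5.5, 1.3]
opening: 12.6
finger_force: 59.6
[-1.93544829 -1.02877027 -0.25644948] 0.18175835721194744
clock: 18.3
tcp_pos: [553.6, 56.3, 88.5]
orientation: [180.0, -0.1, -93.3]
wrist_force: [0.5, -5.9, 2.7]
opening: 12.9
finger_force: 59.8
[-1.94887989 -0.59914698 -0.20136219] 0.18322264775633812
```

```bash
python3 -m handwheel '[{"dx":0,"dy":0,"dz":0,"wx":0,"wy":0,"wz":0.04,"grip":-1},{"dx":0,"dy":0,"dz":0,"wx":0,"wy":0,"wz":0.08,"grip":-1},{"dx":0,"dy":0,"dz":0,"wx":0,"wy":0,"wz":0.12,"grip":-1},{"dx":0,"dy":0,"dz":0,"wx":0,"wy":0,"wz":0.16,"grip":-1},{"dx":0,"dy":0,"dz":0,"wx":0,"wy":0,"wz":0.2,"grip":-1},{"dx":0,"dy":0,"dz":0,"wx":0,"wy":0,"wz":0.24,"grip":-1},{"dx":0,"dy":0,"dz":0,"wx":0,"wy":0,"wz":0.28,"grip":-1},{"dx":0,"dy":0,"dz":0,"wx":0,"wy":0,"wz":0.32,"grip":-1},{"dx":0,"dy":0,"dz":0,"wx":0,"wy":0,"wz":0.36,"grip":-1},{"dx":0,"dy":0,"dz":0,"wx":0,"wy":0,"wz":0.4,"grip":-1}]'
python3 -c "
from rig import robot
o=robot.get_obs();print(o['torque'],o['joint_efforts'][5])"
python3 -m handwheel '[{"dx":0,"dy":0,"dz":0,"wx":0,"wy":0,"wz":0.04,"grip":-1},{"dx":0,"dy":0,"dz":0,"wx":0,"wy":0,"wz":0.08,"grip":-1},{"dx":0,"dy":0,"dz":0,"wx":0,"wy":0,"wz":0.12,"grip":-1},{"dx":0,"dy":0,"dz":0,"wx":0,"wy":0,"wz":0.16,"grip":-1},{"dx":0,"dy":0,"dz":0,"wx":0,"wy":0,"wz":0.2,"grip":-1},{"dx":0,"dy":0,"dz":0,"wx":0,"wy":0,"wz":0.24,"grip":-1},{"dx":0,"dy":0,"dz":0,"wx":0,"wy":0,"wz":0.28,"grip":-1},{"dx":0,"dy":0,"dz":0,"wx":0,"wy":0,"wz":0.32,"grip":-1},{"dx":0,"dy":0,"dz":0,"wx":0,"wy":0,"wz":0.36,"grip":-1},{"dx":0,"dy":0,"dz":0,"wx":0,"wy":0,"wz":0.4,"grip":-1}]'
python3 -c "
from rig import robot
o=robot.get_obs();print(o['torque'],o['joint_efforts'][5],o['joint_positions'])"
```

```text
clock: 19.3
tcp_pos: [553.3, 56.4, 88.5]
orientation: [-180.0, -0.1, -129.4]
wrist_force: [-0.8, -5.1, 4.1]
opening: 13.1
finger_force: 59.8
[-1.38955243  0.10173434  0.28075641] 0.737757571041584
clock: 20.3
tcp_pos: [553.2, 56.7, 88.6]
orientation: [-179.9, -0.1, -165.4]
wrist_force: [-2.4, -2.1, 5.5]
opening: 13.0
finger_force: 60.0
[-0.72372331  0.66892662  0.44239475] 0.5772010423243046 [ 2.60566990e+01  1.72942337e+01 -2.49118681e+01  4.85156609e-02
 -4.78692216e+01 -1.01494716e+02]
```

```bash
python3 -m handwheel '[{"dx":0,"dy":0,"dz":0,"wx":0,"wy":0,"wz":0.05,"grip":-1},{"dx":0,"dy":0,"dz":0,"wx":0,"wy":0,"wz":0.1,"grip":-1},{"dx":0,"dy":0,"dz":0,"wx":0,"wy":0,"wz":0.15,"grip":-1},{"dx":0,"dy":0,"dz":0,"wx":0,"wy":0,"wz":0.2,"grip":-1},{"dx":0,"dy":0,"dz":0,"wx":0,"wy":0,"wz":0.25,"grip":-1},{"dx":0,"dy":0,"dz":0,"wx":0,"wy":0,"wz":0.3,"grip":-1},{"dx":0,"dy":0,"dz":0,"wx":0,"wy":0,"wz":0.35,"grip":-1},{"dx":0,"dy":0,"dz":0,"wx":0,"wy":0,"wz":0.4,"grip":-1},{"dx":0,"dy":0,"dz":0,"wx":0,"wy":0,"wz":0.45,"grip":-1},{"dx":0,"dy":0,"dz":0,"wx":0,"wy":0,"wz":0.5,"grip":-1}]'
python3 - <<'E'
from rig import robot
import cv2,numpy as np
o=robot.get_obs();print(o['torque'],o['joint_efforts'][5],o['joint_positions'])
a=robot.get_image("scene")["color"][140:240,250:350];b=robot.get_image("wrist")["color"];e=robot.get_obs();print(e['torque'])
cv2.imwrite("pics/c5.png",np.hstack([cv2.resize(a,(400,400),interpolation=2),cv2.resize(b,(400,400))]))
E
```

```text
clock: 21.3
tcp_pos: [553.2, 57.1, 88.7]
orientation: [-179.9, -0.0, 149.6]
wrist_force: [-2.9, -0.2, 6.7]
opening: 12.9
finger_force: 60.5
[-0.02470102  1.07907374  0.77754837] 0.490996353328228 [ 2.60860399e+01  1.72853237e+01 -2.49015799e+01  3.54413377e-02
 -4.78730772e+01 -1.46504780e+02]
[-0.10824005  1.02850341  0.38801121]
```

View pics/c5.png

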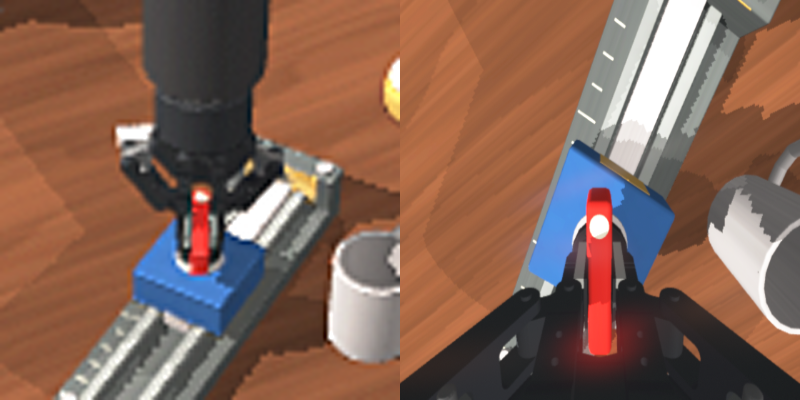

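The knob turned with the grip about 223° in all, with torque around 0.78 N m at the end. The clamp is tight, so I'll release and lift away.

```bash
python3 -m handwheel '[{"dx":0,"dy":0,"dz":0,"wx":0,"wy":0,"wz":0,"grip":-0.4},{"dx":0,"dy":0,"dz":0,"wx":0,"wy":0,"wz":0,"grip":0},{"dx":0,"dy":0,"dz":0,"wx":0,"wy":0,"wz":0,"grip":0.2},{"dx":0,"dy":0,"dz":0,"wx":0,"wy":0,"wz":0,"grip":0.2},{"dx":0,"dy":0,"dz":-0.05,"wx":0,"wy":0,"wz":0,"grip":0.2},{"dx":0,"dy":0,"dz":-0.15,"wx":0,"wy":0,"wz":0,"grip":0.2},{"dx":0,"dy":0,"dz":-0.3,"wx":0,"wy":0,"wz":0,"grip":0.2},{"dx":0,"dy":0,"dz":-0.45,"wx":0,"wy":0,"wz":0,"grip":0.2},{"dx":0,"dy":0,"dz":-0.6,"wx":0,"wy":0,"wz":0,"grip":0.2},{"dx":0,"dy":0,"dz":-0.6,"wx":0,"wy":0,"wz":0,"grip":0.2}]'
python3 - <<'E'
from rig import robot
import cv2,numpy as np
cv2.imwrite("pics/w6.png",robot.get_image("wrist")["color"])
E
```

```text
clock: 22.4
tcp_pos: [556.1, 57.9, 213.7]
orientation: [179.7, 0.3, 149.7]
wrist_force: [0.8, 0.1, 0.2]
opening: 51.3
finger_force: 0.0
```

View pics/w6.png

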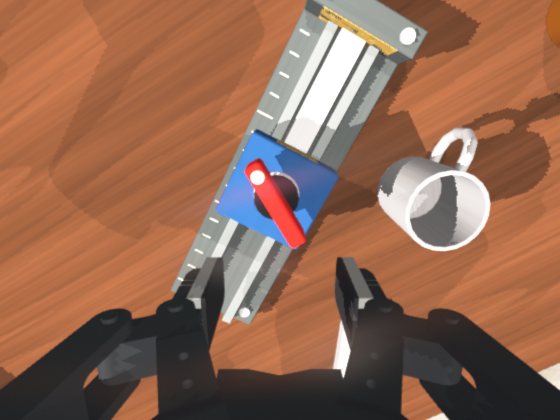

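The bar is snug between stop and fence. But the knob, running from (252,163) to (300,245), now sits about 28° back from where I released it. I'll measure its angle and check whether it is drifting.

```bash
cat > k.py <<'E'
from rig import robot
from h import *
for i in range(3):
    d=robot.get_image("wrist");r,_=masks(d["color"]);r=cv2.morphologyEx(r,cv2.MORPH_CLOSE,np.ones((15,15)))
    q=cv2.minAreaRect(big(r));c=np.array([ray(d,p,112)[:2] for p in cv2.boxPoints(q)])
    L=[c[1]-c[0],c[2]-c[1]];v=max(L,key=np.linalg.norm);print(robot.get_obs()["clock"],c.mean(0).round(1),np.linalg.norm(v).round(),np.degrees(np.arctan2(v[1],v[0])))
E
python3 k.py
```

```text
22.5 [567.3  57.5] 45.0 2.6225441313928086
22.55 [566.8  57.3] 46.0 1.00371107719743
22.6 [566.   57.6] 47.0 2.6583123589486424
```

```bash
python3 -c "
from rig import robot
print(robot.sign_off())"
```

```text
the job is handed in; nothing more can be done
None
```

Job handed in at about 23 s: the bar is snug between stop and fence, and the knob was turned about 223° clockwise to roughly 0.78 N m. It sprang back about 30° on release, which by my torque estimate still leaves it firmly tight (about +0.25 N m), and nothing else was touched.

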